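Counterpoise a V-block on the bench balance

ROBOT

A 6-joint arm with a two-finger parallel gripper is mounted at the origin on a cart in front of the work surface, level with it; the furniture and walls round the work are solid. World frame = base frame: x ahead of the robot, y to its left, z up, the work surface at z = 0. Lengths are in m, angles in rad, forces in N, time in s.
With the tool pointing down it reaches from about 0.3 to 0.775 m from the base axis. Payload 14.6 kg.
Tool frame: the origin (TCP) lies at the very end of the fingers, on their centre line; the grasp point (between the pads) lies 19 mm behind it; z points along the fingers, y is the line along which they close (so a half turn about z gives the same grasp; the last joint's range is limited). The gripper opens to 94 mm and grips with 3 to 60 N. Pads are 16 mm wide; open, the fingers measure 119 mm over their backs; the gripper's body (75 mm by 177 mm) begins 78 mm behind the grasp point.
Start: joints at [-1.29, 0.3, 1.521, -0, 1.321, -0.067], TCP at [0.187, -0.517, 0.205] pointing down, gripper open.
Joint ranges: [-3.03, 3.03], [-0.79, 2.21], [0.23, 2.52], [-1.04, 4.18], [0, 3.07], [-2.55, 2.55]. Speed limits (rad/s): [2.22, 2.22, 2.57, 3.14, 3.14, 3.14].

INTERFACE

Orientations are given as [roll, pitch, yaw] about the fixed x, y, z axes, in that order (R = Rz(yaw) Ry(pitch) Rx(roll)).
In Python, from station import ctrl, cams gives the robot as it stands. The module is installed in compiled form; this text tells all that it offers.
- The arm moves only by the tool arm_command, never from a script. Its argument "plan" is a list that holds one entry, the list of rows, each a list of 7 numbers: the shift along the tool's x, y, z in normalised numbers (1 is 500 mm), then the turn, a rotation vector about the tool's x, y, z in fractions of the full range, 1 being pi/2 rad, then the closure, from -1 (fully open) to 1 (shut). A call has 1 to 12 rows; each row is the pose to reach, as a shift and turn from the pose commanded when the call began, along the tool's axes at that moment; what a row does not reach only later rows make up. A row lasts 1/10 s, in which the tool goes at most 50 mm and 8.59 degrees, less where a joint would pass 70% of its speed; a pose out of reach is approached as far as the arm can. No shift or turn number may pass 1 either way. A call with a gripper value outside its range is refused whole. The fingers move at their own pace and stop on an object; "squeeze" is the grip in N (left out, the last holds). Time passes only in rows, so rows that repeat a pose let the fingers close. It gives the time, the measured TCP pose, the force, the opening and the grip force at its end, in the units of the state.
- ctrl.get_obs(): the state, without advancing time (a new reading comes with each control period).
- cams.camera(name): name is "scene" or "top" or "wrist"; returns (picture, depth): 420x560x3 uint8, blue, green, red; 420x560 float32, m along the optical axis (not along the pixel's ray), 0 where there is no reading.
- cams.camera_info(name): a dict with "fx", "fy", "cx", "cy" (pixels), "dist_coeffs" ([k1, k2, p1, p2, k3] as OpenCV has them; the pictures are not rectified), "world_to_cam" (4x4, takes a point from world to camera coordinates). Camera axes: x right, y down, z forward; pixel columns grow to the right and rows downward; lengths in m; the calibration is good to about 2 mm. A picture is of the moment at which its call begins: read the wrist's pose just before it. camera_info takes no time and is no camera call; for the wrist camera it gives the pose at the moment of the call.
- ctrl.hand_in(): hands the job in; it is judged then, once.
The state is a dict: "time_s": time; "qpos": joint angles; "joint_vel": joint speeds; "tau": joint torques, N m; "ee_pos": TCP position; "eef_rot": TCP orientation; "force": force on the tool from outside, world axes, zero at the start; "moment": the same for the moment, N m; "grip_width": finger opening in m; "grip_force": force on a finger pad.
Only numpy, scipy, OpenCV 4.12 (cv2) and the standard library are available. Lean on these libraries where they do the work, as an engineer would, in place of code of your own. Each camera call takes 0.05 s, during which the arm holds its last target. There are 200 camera calls.

TASK

Weigh the steel V-block that lies on the bench balance: thread both loose steel counterweight discs onto the post of the empty pan, flat down on one another, then slide the brass poise along the beam until the beam floats level, and let go. Handle the balance gently, never loading it or its parts with more than about 20 N, and leave the V-block on its pan and the other things on the bench where they are.

Things in the scene. Friction and masses are not known exactly. Their poses are not given: they have to be found in the camera images.
- balance: Green cast-iron bench balance, fixed to the bench, place and yaw (up to 0.15 rad) vary. Foot 130 x 200 x 19 mm; origin under the foot's centre on the bench, +x away from the robot, y along the beam, z up. Delicate knife-edge: more than 20 N from the fingers (both together) or from a disc on any part of the balance is too much; pinch its parts with less than 9 N.
- beam_pivot (a point): The beam's pivot, 100 mm above the origin of the balance, a beam 12 mm wide and 14 mm high. Pans are pivoted on it 160 mm to either side (balance +y: V-block's pan, -y: pan with the post); a parallel stay keeps them horizontal, so where a load lies in its pan makes no difference.
- beam (a joint): Tilt, rad: 0 is level (red needle on the red middle mark of the white plate), positive is V-block side down, stops at -0.08 and +0.08. Starts at +0.08; with both discs on and the poise parked it is still well on the positive side. Between the stops it floats on a weak restoring torque, well damped: settles in about 1 s. Touching poise or pan tips it, so read it with the fingers clear.
- poise (a joint): Place of the brass poise on the beam, m: 0 at its inner stop (35 mm from the pivot), 0.07 at the outer; grows toward the post pan. It weighs 250 g, drags with about 2 N and stays where left. Parked at 0 to 0.008; the beam is level with it somewhere from 0.015 to 0.065, by the V-block's unknown weight. While the beam floats, 1 mm further out lowers the beam reading by about 0.0065.
- poise_grip (a point): Middle of the poise's upright brass tab: 14 mm across the beam, 18 mm along it, from 19 mm below this point to 17 mm above it. Below the tab the poise is a 30 x 22 mm body round the beam. Take the tab from above, fingers closing across the beam (along balance x).
- post_pan_top (a point): Centre of the upper face of the post pan, a flat rimless brass disc of 96 mm diameter, at the root of its post; z up. 125 mm above the bench when level, 13 mm higher or lower at the stops; at first high. A round steel post of 11 mm diameter rises 40 mm from here, its top 7 mm tapering to 5 mm. A push of about 4 N moves the pan down, 2 N once a disc is on.
- post_tip (a point): Top of the post, 40 mm above point post_pan_top.
- part_pan_top (a point): Centre of the upper face of the V-block's brass pan (100 mm diameter, rim 4 mm high).
- disc_a: Steel counterweight disc, 48 mm diameter, 15 mm thick, with a 14 mm bore through its centre; 190 g. Origin at the centre of its underside, z up through the bore. Lies flat on the bench in front of the balance. Either disc may go first; pinch it across the diameter.
- disc_b: Second steel counterweight disc, the same as the first. The discs lie between the blue bench vice on the left and the tall grey bench grinder on the right; keep the gripper clear of both (0.3 m above the bench clears the vice and the balance; 0.4 m the grinder).
- v_block: Grey steel V-block, 60 x 60 x 40 mm, about 0.5 kg (exact weight unknown), lying in the part pan; origin at the centre of its underside. Not to be handled.
- bracket: Small white angle bracket, 48 x 58 x 35 mm, on the bench to the left; bystander, origin at the centre of its underside.
- bolt: Hexagon bolt 16 mm wide and 39 mm tall standing on its head near the bench's front edge; bystander, origin at the centre of its underside.
- marker: Black and white marker pen, 131 mm long and 14 mm thick, lying flat on the bench to the right of the balance; bystander, origin at the centre of its underside.
Not all that is in view belongs to the job. Leave any brown or orange look-alike of the disc_b alone.

How it is judged:
By the outcome, as a careful person would: the job done as asked, in the order asked, and still so for the second after the job is handed in, with the robot touching nothing.
It also fails if it takes over 72 s, if anything falls off the work surface, if the arm or the gripper's body presses on something with over 40 N, if the wrist force passes 120 N, or if a joint passes its speed limit or range.

## Working session

There is one attempt and no reset: what is moved stays moved. The work goes in short steps, Python scripts to look and compute and a tool call to move; the robot and the scene stay as the last step left them, time stands still between calls to the robot, and variables do not carry over. Pictures are saved under pics/ and viewed, at most 10 in all, crops included, and the job is handed in when it is done.

Besides the shell and the picture viewer there is one more tool, called after "Call:" in YAML: its name, and indented under it one key for each argument. arm_command: Moves the arm, as the interface text tells. Its arguments: {"type":"object","properties":{"plan":{"type":"array"},"squeeze":{"type":"number"}},"required":["plan"]}

```bash
mkdir -p pics; cat > h.py <<'E'
import numpy as np, cv2
from station import ctrl, cams
def cam(n):
    im,d=cams.camera(n); return im,d,cams.camera_info(n)
def K(i): return np.array([[i['fx'],0,i['cx']],[0,i['fy'],i['cy']],[0,0,1.]])
def ray(i,uv):
    p=cv2.undistortPoints(np.array(uv,float).reshape(-1,1,2),K(i),np.array(i['dist_coeffs'],float)).reshape(-1,2)
    T=np.array(i['world_to_cam']);R=T[:3,:3]
    return -R.T@T[:3,3], np.c_[p,np.ones(len(p))]@R
def plane(i,uv,z):
    o,d=ray(i,uv); return o+d*((z-o[2])/d[:,2])[:,None]
def depthpts(i,uv,D):
    o,d=ray(i,uv); return o+d*np.asarray(D)[:,None]
def proj(i,P):
    T=np.array(i['world_to_cam']);return cv2.projectPoints(np.array(P,float).reshape(-1,3),cv2.Rodrigues(T[:3,:3])[0],T[:3,3],K(i),np.array(i['dist_coeffs'],float))[0].reshape(-1,2)
E
python3 - <<'E'
from h import *
o=ctrl.get_obs();print(o)
a=[]
for n in("scene","top"):
    im,d,i=cam(n);cv2.imwrite(f'pics/{n}0.png',im);np.savez(f'{n}0.npz',im=im,d=d)
    print(n,np.round(np.array(i['world_to_cam']),3).tolist(),i['fx'])
E
```

```text
{'time_s': 0.0, 'qpos': array([-1.28960810e+00,  3.00464530e-01,  1.52159118e+00,  9.42607669e-06,
        1.32068263e+00, -6.65731581e-02]), 'joint_vel': array([-0.00060705, -0.00059811, -0.00146816,  0.00038298,  0.00102539,
       -0.0003438 ]), 'tau': array([-2.28981611e-03, -5.31809413e+01, -3.52736485e+01,  7.07020448e-02,
        2.44333141e-02, -1.24155740e-04]), 'ee_pos': array([ 0.18737719, -0.5168183 ,  0.20488566]), 'eef_rot': array([-3.14045011e+00, -8.53253969e-05,  3.47758999e-01]), 'force': array([ 0.06382045, -1.06102085,  1.04420345]), 'moment': array([-0.03470238,  0.04324991,  0.02945967]), 'grip_force': 0.0, 'grip_width': 0.09438439800653997}
scene [[-0.771, -0.637, 0.013, 0.441], [-0.471, 0.556, -0.686, 0.304], [0.429, -0.535, -0.728, 1.083], [0.0, 0.0, 0.0, 1.0]] 532.5315326888672
top [[0.009, -1.0, 0.011, 0.082], [-0.995, -0.01, -0.099, 0.516], [0.099, -0.01, -0.995, 1.053], [0.0, 0.0, 0.0, 1.0]] 493.75480405563417
```

View pics/scene0.png

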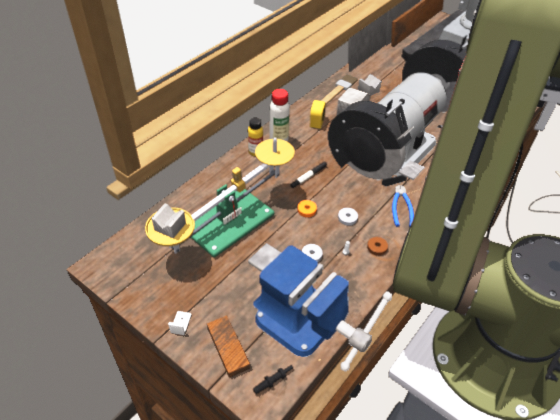

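View pics/top0.png

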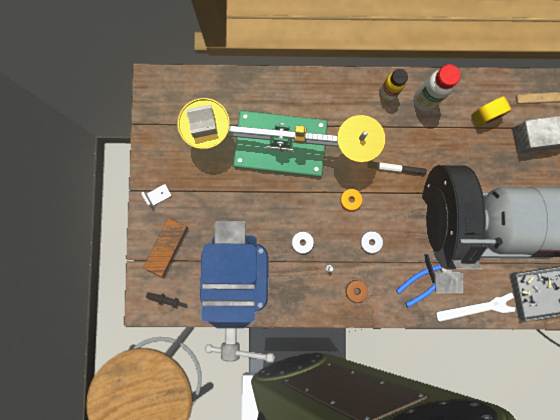

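The top view shows these disc-like candidates:
- Steel (grey-white) discs at (302,242) and (372,242). These are the two wanted.
- An orange look-alike at (351,200) and a brown one at (357,291). Both are to be left alone.

It also shows the post pan at (361,138) with its post, the poise near (300,133), the V-block pan at (204,122) and the bolt at (329,268). Next I measure these and crop closely.

```bash
python3 - <<'E'
from h import *
im=np.load('top0.npz')['im'];d=np.load('top0.npz')['d'];i=cams.camera_info('top')
hsv=cv2.cvtColor(im,cv2.COLOR_BGR2HSV)
def cs(m,amin):
    c,_=cv2.findContours(m.astype(np.uint8),cv2.RETR_EXTERNAL,cv2.CHAIN_APPROX_NONE);return [x for x in c if cv2.contourArea(x)>amin]
H,S,V=cv2.split(hsv)
ste=(S<50)&(V>120); roi=np.zeros_like(ste);roi[225:262,285:390]=1
for c in cs(ste&roi,150):
    p=plane(i,c.reshape(-1,2),0.015);(x,y),r=cv2.minEnclosingCircle(p[:,:2].astype(np.float32));e=cv2.fitEllipse(c)
    print('disc',e[0],cv2.contourArea(c),x,y,r,plane(i,[e[0]],0.015))
yel=(H>20)&(H<35)&(S>150)&(V>120)
for n,(u0,u1,v0,v1),z in(('post',(330,392,110,165),.138),('part',(172,235,95,150),.112)):
    roi=np.zeros_like(ste);roi[v0:v1,u0:u1]=1
    c=np.vstack(cs(yel&roi,20));h=cv2.convexHull(c);p=plane(i,h.reshape(-1,2),z);(x,y),r=cv2.minEnclosingCircle(p[:,:2].astype(np.float32))
    m=yel&roi;vv,uu=np.nonzero(m&(d>0));P=depthpts(i,np.c_[uu,vv],d[vv,uu])
    print(n,x,y,r,'depth z',np.percentile(P[:,2],[10,50,90]))
gr=(H>65)&(H<90)&(S>100);gr[:, :225]=0
roi=np.zeros_like(ste);roi[105:185,225:335]=1
c=np.vstack(cs(gr&roi,50));c=cv2.convexHull(c);
p=plane(i,c.reshape(-1,2),.019)[:,:2].astype(np.float32);print('foot',cv2.minAreaRect(p))
crop=np.hstack([cv2.resize(im[90:190,280:400],(480,400),interpolation=cv2.INTER_CUBIC),cv2.resize(im[195:275,280:400],(300,200),interpolation=cv2.INTER_CUBIC).repeat(1,0)[np.r_[0:200,[199]*200]]])
cv2.imwrite('pics/crop1.png',crop)
# post points by depth
vv,uu=np.mgrid[110:165,330:392].reshape(2,-1);P=depthpts(i,np.c_[uu,vv],d[vv,uu]);k=P[:,2]>.15
print('post pts',np.c_[uu,vv][k].mean(0),P[k].mean(0),P[k][:,2].max(),k.sum())
vv,uu=np.mgrid[115:150,285:325].reshape(2,-1);P=depthpts(i,np.c_[uu,vv],d[vv,uu])
k=(P[:,2]>.125);print('poise',k.sum(),P[k].mean(0) if k.any() else '',P[k].min(0),P[k].max(0))
print('bg',cams.camera_info('wrist')['world_to_cam'])
E
```

```text
disc (371.4911804199219, 241.6851348876953) 359.5 0.43825823068618774 -0.12053447961807251 0.024503445252776146 [[ 0.43843252 -0.12044097  0.015     ]]
disc (302.2328796386719, 241.9386444091797) 367.0 0.43647128343582153 0.031601838767528534 0.02477322705090046 [[0.43647485 0.03141625 0.015     ]]
post 0.6397526860237122 -0.07682245969772339 0.0480009950697422 depth z [0.13405943 0.13626716 0.13842162]
part 0.6739941239356995 0.24080146849155426 0.052516594529151917 depth z [0.10878567 0.11212014 0.11578868]
foot ((0.655964732170105, 0.08210064470767975), (0.19475243985652924, 0.1263624131679535), 84.07075500488281)
post pts [362.52542373 137.57627119] [ 0.57226794 -0.0259151   0.43546299] 1.0978578785367243 59
poise 104 [0.63659541 0.04841879 0.20310957] [0.4081962  0.03578651 0.12528795] [0.65965379 0.09764526 1.09785788]
bg [[ 0.34176168 -0.93978453 -0.00200024 -0.54964188]
 [-0.9091058  -0.33114296  0.25272711 -0.02709451]
 [-0.23817139 -0.08455401 -0.96753553  0.39103751]
 [ 0.          0.          0.          1.        ]]
```

View pics/crop1.png

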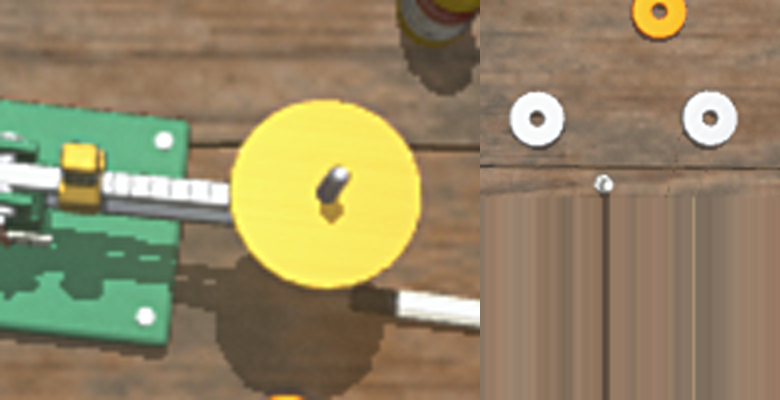

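The crop confirms two bright steel discs, clearly different from the orange one, and the post at the pan's centre. The balance yaw is about -0.105, with both pans and the foot agreeing. I'll start with the right disc.

```bash
cat >> h.py <<'E'
from scipy.spatial.transform import Rotation as Ro
def go(x,y,z,yaw=None):
    o=ctrl.get_obs();R=Ro.from_euler('xyz',o['eef_rot'])
    s=R.inv().apply(np.array([x,y,z])-o['ee_pos'])*1000
    T=Ro.from_euler('xyz',[np.pi,0,o['eef_rot'][2] if yaw is None else yaw])
    print('t',round(o['time_s'],2),'shift',np.round(s,1),'rot',np.round((R.inv()*T).as_rotvec(),4),'at',np.round(o['ee_pos'],4),'F',np.round(o['force'],1),'w',round(o['grip_width'],4),'g',round(float(o['grip_force']),1))
E
python3 -c "
from h import *
go(.187,-.517,.42,1.466);go(.438,-.1205,.42,1.466);go(.438,-.1205,.15,1.466)"
```

```text
t 0.1 shift [-4.000e-01 -2.000e-01 -2.151e+02] rot [-9.0000e-04 -6.0000e-04 -1.1182e+00] at [ 0.1874 -0.5169  0.2049] F [-0.  -0.2 -0.1] w 0.0939 g 0.0
t 0.1 shift [ 370.7 -287.4 -214.7] rot [-9.0000e-04 -6.0000e-04 -1.1182e+00] at [ 0.1874 -0.5169  0.2049] F [-0.  -0.2 -0.1] w 0.0939 g 0.0
t 0.1 shift [ 370.7 -287.2   55.3] rot [-9.0000e-04 -6.0000e-04 -1.1182e+00] at [ 0.1874 -0.5169  0.2049] F [-0.  -0.2 -0.1] w 0.0939 g 0.0
```

Units first: shifts go in shares of 500 mm and turns go in shares of pi/2 rad. So 313 mm / 500 = 0.626, 274 mm / 500 = 0.548, -1.05 rad / 1.5708 = -0.6685.

Call:
arm_command:
  plan:
    - [[0, 0, -0.1, 0, 0, 0, -1], [0, 0, -0.2, 0, 0, 0, -1], [0, 0, -0.3, 0, 0, 0, -1], [0, 0, -0.4, 0, 0, 0, -1], [0.08, -0.062, -0.43, 0, 0, -0.0828, -1], [0.158, -0.122, -0.43, 0, 0, -0.1655, -1], [0.236, -0.182, -0.43, 0, 0, -0.2546, -1], [0.314, -0.244, -0.43, 0, 0, -0.3374, -1], [0.392, -0.304, -0.43, 0, 0, -0.4202, -1], [0.47, -0.364, -0.43, 0, 0, -0.5029, -1], [0.548, -0.424, -0.43, 0, 0, -0.5857, -1], [0.626, -0.486, -0.43, 0, 0, -0.6685, -1]]

```text
time_s: 1.3
ee_pos: [0.3994, -0.18, 0.4203]
eef_rot: [-3.141, -0.0, 1.403]
force: [0.9, -0.4, -0.4]
grip_width: 0.0943
grip_force: 0.0
```

```bash
python3 -c "
from h import *
go(.438,-.1205,.38,1.466);go(.438,-.1205,.15,1.466)"
```

```text
t 1.3 shift [65.1 28.1 40.3] rot [-0.0002 -0.0001 -0.063 ] at [ 0.3994 -0.18    0.4203] F [ 0.9 -0.4 -0.4] w 0.0943 g 0.0
t 1.3 shift [ 65.1  28.1 270.3] rot [-0.0002 -0.0001 -0.063 ] at [ 0.3994 -0.18    0.4203] F [ 0.9 -0.4 -0.4] w 0.0943 g 0.0
```

In the tool's units: 250 mm / 500 = 0.5, 220 mm / 500 = 0.44, -0.06 rad / 1.5708 = -0.0382.

Call:
arm_command:
  plan:
    - [[0.066, 0.028, 0, 0, 0, -0.0382, -1], [0.13, 0.056, 0.04, 0, 0, -0.0382, -1], [0.13, 0.056, 0.14, 0, 0, -0.0382, -1], [0.13, 0.056, 0.24, 0, 0, -0.0382, -1], [0.13, 0.056, 0.34, 0, 0, -0.0382, -1], [0.13, 0.056, 0.44, 0, 0, -0.0382, -1], [0.13, 0.056, 0.5, 0, 0, -0.0382, -1], [0.13, 0.056, 0.5, 0, 0, -0.0382, -1], [0.13, 0.056, 0.5, 0, 0, -0.0382, -1]]

```text
time_s: 2.2
ee_pos: [0.438, -0.1229, 0.1715]
eef_rot: [3.141, 0.0, 1.458]
force: [0.2, -0.2, 0.3]
grip_width: 0.0941
grip_force: 0.0
```

```bash
python3 - <<'E'
from h import *
im,d,i=cam('wrist');cv2.imwrite('pics/w1.png',im);np.savez('w1.npz',im=im,d=d)
go(.438,-.1205,.005,1.466)
print(proj(i,[[.438,-.1205,.015],[.436,.0315,.015],[.64,-.077,.178],[.64,-.077,.138]]))
E
```

```text
t 2.25 shift [  2.5  -1.1 167.3] rot [ 0.0021  0.0005 -0.0082] at [ 0.4384 -0.123   0.1723] F [ 0.5  0.4 -0. ] w 0.0943 g 0.0
[[281.72986414 187.80478836]
 [259.79801136  18.18671771]
 [660.22187467 129.1183664 ]
 [598.87786558 125.10101492]]
```

View pics/w1.png

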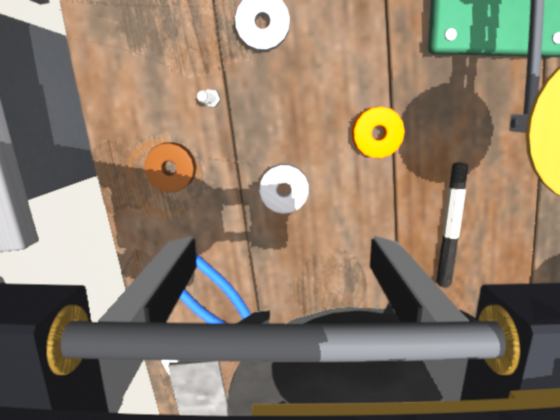

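The wrist view shows the right steel disc at (284,188), next to a predicted (282,188). The left disc is at (262,20), orange at (379,132), brown at (170,167), and the fingers straddle the target. I'll fit both discs.

```bash
python3 - <<'E'
from h import *
i=cams.camera_info('wrist');im=np.load('w1.npz')['im']
H,S,V=cv2.split(cv2.cvtColor(im,cv2.COLOR_BGR2HSV));m=((S<60)&(V>130)).astype(np.uint8)
cs,_=cv2.findContours(m,cv2.RETR_CCOMP,cv2.CHAIN_APPROX_NONE)
for c in cs:
    A=cv2.contourArea(c);x,y,w,h=cv2.boundingRect(c)
    if 80<A<2500 and 225<x+w/2<320 and y+h/2<230:
        p=plane(i,c.reshape(-1,2),.015);(a,b),r=cv2.minEnclosingCircle(p[:,:2].astype(np.float32));e=cv2.fitEllipse(c)
        print(A,a,b,r,e[0],plane(i,[e[0]],.015))
E
```

```text
1917.5 0.4401072859764099 -0.12155189365148544 0.024918757379055023 (283.8919372558594, 188.3449249267578) [[ 0.4400067  -0.12125996  0.015     ]]
161.0 0.4394177198410034 -0.12268729507923126 0.007585776504129171 (283.4726257324219, 189.61932373046875) [[ 0.43946649 -0.12245976  0.015     ]]
2259.0 0.43758895993232727 0.029376141726970673 0.024657636880874634 (262.090576171875, 22.438926696777344) [[0.43755513 0.02781358 0.015     ]]
188.0 0.43773186206817627 0.029804494231939316 0.006998490542173386 (262.1697692871094, 19.86766242980957) [[0.43788159 0.02989709 0.015     ]]
```

In the tool's units: 166 mm / 500 = 0.332, 1.7 mm / 500 = 0.0034, -0.008 rad / 1.5708 = -0.0051.

Call:
arm_command:
  plan:
    - [[0.0034, 0.002, 0.1, 0, 0, -0.0051, -1], [0.0034, 0.002, 0.2, 0, 0, -0.0051, -1], [0.0034, 0.002, 0.28, 0, 0, -0.0051, -1], [0.0034, 0.002, 0.32, 0, 0, -0.0051, -1], [0.0034, 0.002, 0.332, 0, 0, -0.0051, -1], [0.0034, 0.002, 0.332, 0, 0, -0.0051, -1], [0.0034, 0.002, 0.332, 0, 0, -0.0051, -1]]

```text
time_s: 2.95
ee_pos: [0.4401, -0.1216, 0.0063]
eef_rot: [3.139, 0.001, 1.466]
force: [0.3, 0.4, 1.0]
grip_width: 0.0941
grip_force: 0.0
```

```bash
python3 -c "
from h import *
go(.4395,-.1215,.005,1.466)"
```

```text
t 2.95 shift [ 0.  -0.6  1.3] rot [ 0.0029  0.0007 -0.0002] at [ 0.4401 -0.1216  0.0063] F [0.3 0.4 1. ] w 0.0941 g 0.0
```

In the tool's units: 1.5 mm / 500 = 0.003, 0.003 rad / 1.5708 = 0.0019.

Call:
arm_command:
  plan:
    - [[0, 0, 0.003, 0.0019, 0, 0, -0.6], [0, 0, 0.003, 0.0019, 0, 0, 0], [0, 0, 0.003, 0.0019, 0, 0, 0.2], [0, 0, 0.003, 0.0019, 0, 0, 0.2], [0, 0, 0.003, 0.0019, 0, 0, 0.2], [0, 0, 0.003, 0.0019, 0, 0, 0.2]]
  squeeze: 20

```text
time_s: 3.55
ee_pos: [0.4389, -0.1211, 0.003]
eef_rot: [-3.139, -0.0, 1.466]
force: [0.0, 0.2, 0.6]
grip_width: 0.0492
grip_force: 0.0
```

```bash
python3 -c "
from h import *
go(.4395,-.1215,.26,1.466);go(.625,-.0768,.26,1.466);go(.625,-.0768,.25,1.466)"
```

```text
t 3.55 shift [-3.00e-01 -1.00e-01 -2.57e+02] rot [-0.003  -0.     -0.0002] at [ 0.4389 -0.1211  0.003 ] F [0.  0.2 0.6] w 0.0492 g 0.0
t 3.55 shift [  63.6  179.7 -257.5] rot [-0.003  -0.     -0.0002] at [ 0.4389 -0.1211  0.003 ] F [0.  0.2 0.6] w 0.0492 g 0.0
t 3.55 shift [  63.6  179.7 -247.5] rot [-0.003  -0.     -0.0002] at [ 0.4389 -0.1211  0.003 ] F [0.  0.2 0.6] w 0.0492 g 0.0
```

In the tool's units: -257 mm / 500 = -0.514, -230 mm / 500 = -0.46.

Call:
arm_command:
  plan:
    - [[0, 0, -0.002, 0, 0, 0, 0.4], [0, 0, -0.002, 0, 0, 0, 0.4], [0, 0, -0.002, 0, 0, 0, 0.4], [0, 0, -0.002, 0, 0, 0, 0.4], [0, 0, -0.06, 0, 0, 0, 0.4], [0, 0, -0.16, 0, 0, 0, 0.4], [0, 0, -0.26, 0, 0, 0, 0.4], [0, 0, -0.36, 0, 0, 0, 0.4], [0, 0, -0.46, 0, 0, 0, 0.4], [0, 0, -0.514, 0, 0, 0, 0.4], [0, 0, -0.514, 0, 0, 0, 0.4]]

```text
time_s: 4.65
ee_pos: [0.4406, -0.1216, 0.2635]
eef_rot: [3.138, 0.002, 1.466]
force: [0.7, -0.3, -2.4]
grip_width: 0.0478
grip_force: 20.0
```

```bash
python3 - <<'E'
from h import *
o=ctrl.get_obs()
im,d,i=cam('wrist');cv2.imwrite('pics/w2.png',im);np.savez('w2.npz',im=im,d=d)
go(.64,-.0768,.26,1.466)
R=Ro.from_euler('xyz',o['eef_rot'])
for k in(7,14,-8):print(k,proj(i,o['ee_pos']+R.apply([[0,0,-.012],[.007,0,-.012]])))
E
```

```text
t 4.7 shift [ 65.2 194.3   0.6] rot [-0.0006  0.0006 -0.0001] at [ 0.4399 -0.1213  0.2607] F [ 1.3 -0.  -2.9] w 0.0482 g 20.0
7 [[283.99117734 263.90961256]
 [284.0187064  250.77697015]]
14 [[283.99117734 263.90961256]
 [284.0187064  250.77697015]]
-8 [[283.99117734 263.90961256]
 [284.0187064  250.77697015]]
```

View pics/w2.png

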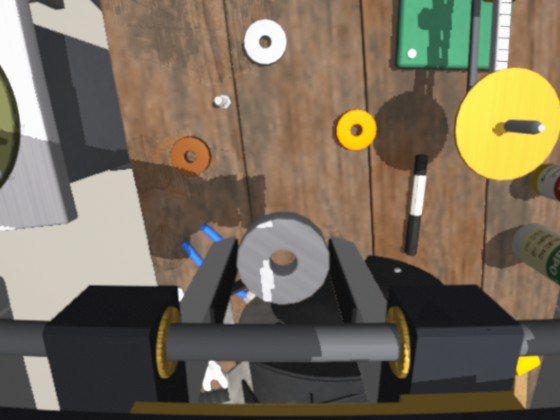

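The disc is held flat between the pads with its bore at about (284,258). The post pan is at (508,125) with the post tip at (541,127). I'll measure the bore's offset from the TCP and the post position.

```bash
python3 - <<'E'
from h import *
o=ctrl.get_obs();i=cams.camera_info('wrist');z=np.load('w2.npz');im=z['im'];d=z['d']
R=Ro.from_euler('xyz',o['eef_rot']);t=o['ee_pos']
H,S,V=cv2.split(cv2.cvtColor(im,cv2.COLOR_BGR2HSV))
# disc outer edge & bore by depth
print('disc depth',np.round(d[215:305:8,284],3),np.round(d[258,236:336:8],3))
dm=(d>0)&(d<np.median(d[235:245,275:290])+.012)
roi=np.zeros(dm.shape,bool);roi[205:310,225:345]=1
P=lambda uv,zz:R.inv().apply(plane(i,uv,t[2]+zz)-t)*1000
# bore: contrast inside disc
g=cv2.cvtColor(im,cv2.COLOR_BGR2GRAY);print(g[240:280:2,284],g[258,262:306:2])
yel=((H>20)&(H<35)&(S>150)&(V>100)).astype(np.uint8);yel[:60]=0;yel[190:]=0;yel[:,:440]=0
c=cv2.convexHull(np.vstack([c for c in cv2.findContours(yel,cv2.RETR_EXTERNAL,cv2.CHAIN_APPROX_NONE)[0] if cv2.contourArea(c)>2000]))
print('bbox',cv2.boundingRect(c));p=plane(i,c.reshape(-1,2),.138);print('pan',cv2.minEnclosingCircle(p[:,:2].astype(np.float32)))
cr=im[100:155,480:558];cr=cv2.resize(cr,(390,275),interpolation=cv2.INTER_CUBIC)
c2=cv2.resize(im[210:310,230:340],(303,275),interpolation=cv2.INTER_CUBIC)
cv2.imwrite('pics/c2.png',np.hstack([cr,c2]))
ti=cams.camera_info('top');print('top pred tip, base',proj(ti,[[.64,-.077,.178],[.64,-.077,.138]]),proj(i,[[.64,-.077,.178],[.64,-.077,.138]]))
E
```

```text
disc depth [0.181 0.173 0.175 0.177 0.178 0.475 0.478 0.187 0.183 0.185 0.186 0.185] [0.184 0.18  0.179 0.18  0.18  0.476 0.476 0.475 0.18  0.178 0.179 0.18
 0.173]
[153 155 157 156 149 133 124 123 125 125 124 120 107  78  76  79  80  87
 141 160] [152 153 153 147  95 122 125 125 128 128 127 125 121 115 109 100  96 104
 147 155 155 156]
bbox (455, 68, 105, 112)
pan ((0.6366739273071289, -0.07733765244483948), 0.04740607365965843)
top pred tip, base [[364.84026947 133.05829493]
 [361.05745949 138.00300346]] [[544.54332943 126.78741306]
 [512.13119169 124.60681337]]
```

View pics/c2.png

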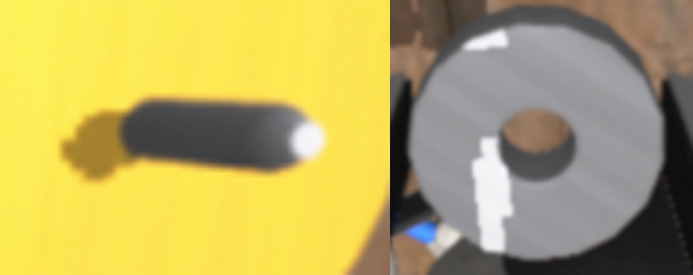

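The left crop shows the post tip at full-image (541.4,127.6). The right crop shows the bore's upper rim centred at about (283.7,262).

```bash
python3 - <<'E'
from h import *
o=ctrl.get_obs();i=cams.camera_info('wrist')
R=Ro.from_euler('xyz',o['eef_rot']);t=o['ee_pos']
for zz in(.0105,.012):
  for uv in([283.7,262.3],[283.4,261.2]):print('bore tool mm',R.inv().apply(plane(i,[uv],t[2]+zz)[0]-t)*1000)
print('tip wrist',plane(i,[[541.4,127.6]],.178))
im=np.load('top0.npz')['im'];ti=cams.camera_info('top')
g=cv2.cvtColor(im,cv2.COLOR_BGR2HSV)[124:148,352:374,1];
vv,uu=np.nonzero(g<100);print('low-sat',np.c_[uu+352,vv+124].tolist())
for uv in([364.8,132.8],[365.5,132.8]):print(plane(ti,[uv],.178))
E
```

```text
bore tool mm [ -1.19303736   0.58209959 -10.49969345]
bore tool mm [ -0.58684922   0.42823332 -10.49994264]
bore tool mm [ -0.53464051   0.57849228 -12.00007002]
bore tool mm [  0.06615407   0.42599504 -12.000317  ]
tip wrist [[ 0.63754143 -0.07739312  0.178     ]]
low-sat [[363, 132], [364, 132], [365, 132], [366, 132], [362, 133], [363, 133], [364, 133], [365, 133], [366, 133], [361, 134], [362, 134], [363, 134], [364, 134], [365, 134], [366, 134], [361, 135], [362, 135], [363, 135], [364, 135], [365, 135], [366, 135], [360, 136], [361, 136], [362, 136], [363, 136], [364, 136], [365, 136], [359, 137], [360, 137], [361, 137], [362, 137], [363, 137], [364, 137], [359, 138], [360, 138], [361, 138], [362, 138], [363, 138], [360, 139], [361, 139], [362, 139], [363, 139], [361, 140], [362, 140]]
[[ 0.64050019 -0.07692739  0.178     ]]
[[ 0.64051474 -0.078261    0.178     ]]
```

In the tool's units: 198 mm / 500 = 0.396, 190 mm / 500 = 0.38.

Call:
arm_command:
  plan:
    - [[0.01, 0.098, 0, 0, 0, 0, 0.4], [0.02, 0.196, 0, 0, 0, 0, 0.4], [0.03, 0.294, 0, 0, 0, 0, 0.4], [0.04, 0.38, 0.02, 0, 0, 0, 0.4], [0.04, 0.396, 0.08, 0, 0, 0, 0.4], [0.04, 0.396, 0.12, 0, 0, 0, 0.4], [0.04, 0.396, 0.12, 0, 0, 0, 0.4], [0.04, 0.396, 0.12, 0, 0, 0, 0.4]]

```text
time_s: 5.5
ee_pos: [0.6381, -0.122, 0.1985]
eef_rot: [-3.137, -0.0, 1.466]
force: [0.1, -0.6, -1.3]
grip_width: 0.0479
grip_force: 20.0
```

```bash
python3 - <<'E'
from h import *
o=ctrl.get_obs()
im,d,i=cam('wrist');np.savez('w3.npz',im=im,d=d)
go(.64,-.0768,.2,1.466)
print(proj(i,[[.64,-.077,.178],[.64,-.077,.138]]))
cv2.imwrite('pics/w3.png',im[60:320,150:470].repeat(2,0).repeat(2,1))
E
```

```text
t 5.55 shift [45.3 -3.2 -0.2] rot [-0.0027  0.     -0.0004] at [ 0.6384 -0.1221  0.1998] F [-0.2  0.1 -1.9] w 0.0483 g 20.0
[[277.23167798 163.09531735]
 [278.33423524 154.92876898]]
```

View pics/w3.png

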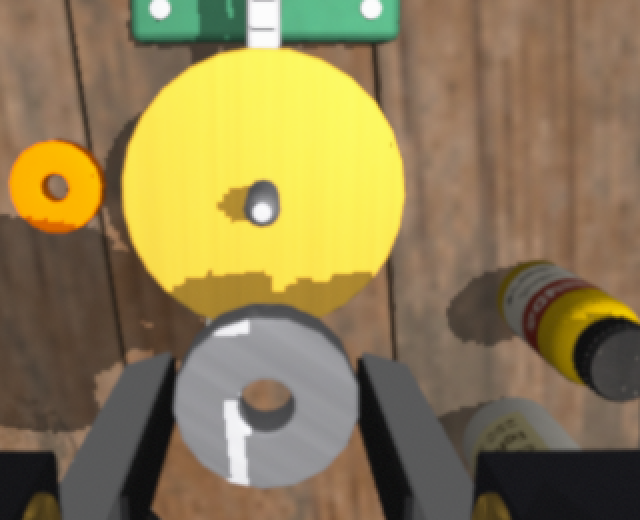

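The post tip is at full-image (281,166) and the bore rim at (283.5,262), both in one view.

```bash
python3 - <<'E'
from h import *
o=ctrl.get_obs();i=cams.camera_info('wrist')
R=Ro.from_euler('xyz',o['eef_rot']);t=o['ee_pos']
tip=plane(i,[[281.,166.]],.178)[0]
for h in(.0105,.0115):
  b=plane(i,[[283.5,262.]],t[2]+h)[0]
  print(h,b,'bore tool',R.inv().apply(b-t)*1000,'d tool',R.inv().apply(tip-b)*1000)
print(tip)
# pan circle at z .138
im=np.load('w3.npz')['im'];H,S,V=cv2.split(cv2.cvtColor(im,cv2.COLOR_BGR2HSV))
y=((H>20)&(H<35)&(S>150)&(V>60)).astype(np.uint8);y[:, :205]=0;y[:,360:]=0;y[225:]=0
c=cv2.convexHull(max(cv2.findContours(y,cv2.RETR_EXTERNAL,cv2.CHAIN_APPROX_NONE)[0],key=cv2.contourArea))
c=c[c[:,0,1]<195]
p=plane(i,c.reshape(-1,2),.138)[:,:2]
A=np.c_[2*p,np.ones(len(p))];s=np.linalg.lstsq(A,(p**2).sum(1),rcond=None)[0];print('pan',s[:2],np.sqrt(s[2]+s[0]**2+s[1]**2))
E
```

```text
0.0105 [ 0.63880407 -0.123209    0.21032365] bore tool [ -1.01804201   0.47287608 -10.50125042] d tool [44.43308499 -1.44668287 32.32570967]
0.0115 [ 0.63885087 -0.12277364  0.21132365] bore tool [ -0.5802149    0.47107102 -11.50126791] d tool [43.99525788 -1.44487782 33.32572716]
[ 0.6419434  -0.07886186  0.178     ]
pan [ 0.64177918 -0.07846725] 0.047718993134206196
```

In the tool's units: 44.4 mm / 500 = 0.0888, 24 mm / 500 = 0.048.

Call:
arm_command:
  plan:
    - [[0.044, -0.002, 0, 0, 0, 0, 0.4], [0.0888, -0.0034, 0, 0, 0, 0, 0.4], [0.0888, -0.0034, 0, 0, 0, 0, 0.4], [0.0888, -0.0034, 0.02, 0, 0, 0, 0.4], [0.0888, -0.0034, 0.03, 0, 0, 0, 0.4], [0.0888, -0.0034, 0.04, 0, 0, 0, 0.4], [0.0888, -0.0034, 0.048, 0, 0, 0, 0.4], [0.0888, -0.0034, 0.048, 0, 0, 0, 0.4]]

```text
time_s: 6.35
ee_pos: [0.6411, -0.0781, 0.1746]
eef_rot: [-3.137, -0.0, 1.465]
force: [0.5, 0.7, -1.2]
grip_width: 0.0479
grip_force: 20.0
```

```bash
python3 - <<'E'
from h import *
go(.6415,-.078,.165,1.466)
im,d,i=cam('scene');
p=proj(i,[[.64,-.077,.16]])[0].astype(int);print(p)
a=cv2.resize(im[p[1]-50:p[1]+50,p[0]-65:p[0]+65],(520,400),interpolation=cv2.INTER_CUBIC)
cv2.imwrite('pics/s3.png',a)
E
```

```text
t 6.35 shift [0.1 0.5 9.6] rot [-0.0041 -0.0001 -0.0007] at [ 0.6411 -0.0781  0.1746] F [ 0.5  0.7 -1.2] w 0.0479 g 20.0
[274 143]
```

View pics/s3.png

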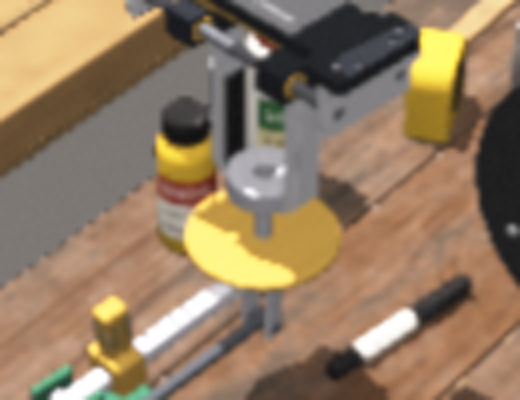

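The post runs up into the disc's bore, centred, with no contact force. I'll lower it further in steps.

In the tool's units: 24 mm / 500 = 0.048, 18 mm / 500 = 0.036.

Call:
arm_command:
  plan:
    - [[0, 0, 0.012, 0, 0, 0, 0.4], [0, 0, 0.024, 0, 0, 0, 0.4], [0, 0, 0.036, 0, 0, 0, 0.4], [0, 0, 0.048, 0, 0, 0, 0.4], [0, 0, 0.048, 0, 0, 0, 0.4], [0, 0, 0.048, 0, 0, 0, 0.4]]

```text
time_s: 7.0
ee_pos: [0.6412, -0.0777, 0.1513]
eef_rot: [-3.138, -0.0, 1.466]
force: [-0.2, 0.2, -1.2]
grip_width: 0.0479
grip_force: 20.0
```

In the tool's units: 7 mm / 500 = 0.014, 6 mm / 500 = 0.012.

Call:
arm_command:
  plan:
    - [[0, 0, 0.004, 0, 0, 0, 0.4], [0, 0, 0.008, 0, 0, 0, 0.4], [0, 0, 0.012, 0, 0, 0, 0.4], [0, 0, 0.014, 0, 0, 0, 0.4], [0, 0, 0.014, 0, 0, 0, 0.4], [0, 0, 0.014, 0, 0, 0, 0.4]]

```text
time_s: 7.6
ee_pos: [0.6413, -0.0777, 0.1444]
eef_rot: [-3.139, 0.0, 1.466]
force: [0.1, -0.5, -2.2]
grip_width: 0.0475
grip_force: 20.0
```

In the tool's units: 1 mm / 500 = 0.002.

Call:
arm_command:
  plan:
    - [[0, 0, 0.002, 0, 0, 0, 0.4], [0, 0, 0.002, 0, 0, 0, 0.4], [0, 0, 0.002, 0, 0, 0, 0.4]]

```text
time_s: 7.9
ee_pos: [0.6412, -0.0777, 0.1434]
eef_rot: [-3.139, -0.0, 1.466]
force: [1.4, -0.8, -1.7]
grip_width: 0.0481
grip_force: 20.0
```

Call:
arm_command:
  plan:
    - [[0, 0, 0.002, 0, 0, 0, 0.4], [0, 0, 0.002, 0, 0, 0, 0.4], [0, 0, 0.002, 0, 0, 0, 0.4]]

```text
time_s: 8.2
ee_pos: [0.6412, -0.0777, 0.1423]
eef_rot: [-3.139, -0.0, 1.466]
force: [0.1, 0.6, -1.5]
grip_width: 0.048
grip_force: 20.0
```

In the tool's units: 1 mm / 500 = 0.002.

Call:
arm_command:
  plan:
    - [[0, 0, 0.002, 0, 0, 0, 0.4], [0, 0, 0.002, 0, 0, 0, 0.4], [0, 0, 0.002, 0, 0, 0, 0.4]]

```text
time_s: 8.5
ee_pos: [0.6412, -0.0777, 0.1413]
eef_rot: [-3.139, -0.0, 1.466]
force: [0.2, 0.5, -1.6]
grip_width: 0.0481
grip_force: 20.0
```

In the tool's units: 0.7 mm / 500 = 0.0014.

Call:
arm_command:
  plan:
    - [[0, 0, 0.0014, 0, 0, 0, 0.4], [0, 0, 0.0014, 0, 0, 0, 0.4], [0, 0, 0.0014, 0, 0, 0, 0.4]]

```text
time_s: 8.8
ee_pos: [0.6413, -0.0777, 0.1408]
eef_rot: [-3.139, 0.0, 1.466]
force: [0.4, 0.1, -0.8]
grip_width: 0.0478
grip_force: 20.0
```

In the tool's units: 0.7 mm / 500 = 0.0014.

Call:
arm_command:
  plan:
    - [[0, 0, 0.0014, 0, 0, 0, 0.4], [0, 0, 0.0014, 0, 0, 0, 0.4], [0, 0, 0.0014, 0, 0, 0, 0.4]]

```text
time_s: 9.1
ee_pos: [0.6413, -0.0777, 0.1402]
eef_rot: [-3.139, 0.0, 1.466]
force: [-1.2, 0.1, 3.6]
grip_width: 0.0476
grip_force: 20.0
```

Call:
arm_command:
  plan:
    - [[0, 0, 0, 0, 0, 0, -0.4], [0, 0, 0, 0, 0, 0, -0.4], [0, 0, 0, 0, 0, 0, -0.4], [0, 0, -0.04, 0, 0, 0, -0.4], [0, 0, -0.12, 0, 0, 0, -0.4], [0, 0, -0.22, 0, 0, 0, -1], [0, 0, -0.26, 0, 0, 0, -1], [0, 0, -0.26, 0, 0, 0, -1]]

```text
time_s: 9.9
ee_pos: [0.6425, -0.0779, 0.2737]
eef_rot: [3.139, 0.0, 1.466]
force: [-0.5, -0.1, -0.2]
grip_width: 0.0865
grip_force: 0.0
```

```bash
python3 - <<'E'
from h import *
go(.4372,.0297,.27,1.466);go(.4372,.0297,.1,1.466)
im,d,i=cam('wrist');np.savez('w4.npz',im=im,d=d)
im2,d2,i2=cam('scene');
p=proj(i2,[[.64,-.077,.16]])[0].astype(int)
a=cv2.resize(im2[p[1]-50:p[1]+50,p[0]-65:p[0]+65],(390,300),interpolation=cv2.INTER_CUBIC)
cv2.imwrite('pics/s4.png',np.hstack([a,cv2.resize(im,(400,300))]))
E
```

```text
t 9.9 shift [  85.5 -215.4    3. ] rot [ 0.0029  0.0004 -0.0002] at [ 0.6425 -0.0779  0.2737] F [-0.5 -0.1 -0.2] w 0.0865 g 0.0
t 9.9 shift [  85.5 -215.9  173. ] rot [ 0.0029  0.0004 -0.0002] at [ 0.6425 -0.0779  0.2737] F [-0.5 -0.1 -0.2] w 0.0865 g 0.0
```

View pics/s4.png

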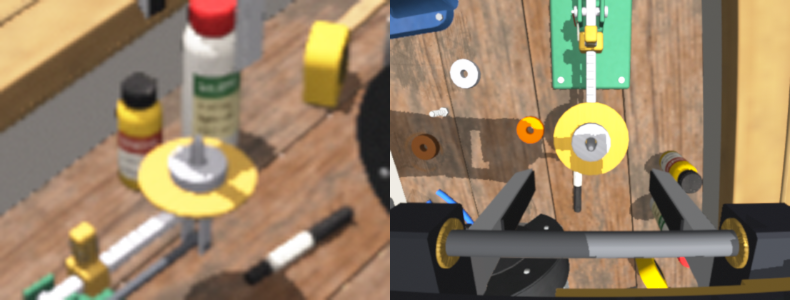

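Disc A lies flat on the pan around the post. Now disc B.

In the tool's units: -216 mm / 500 = -0.432, -172 mm / 500 = -0.344.

Call:
arm_command:
  plan:
    - [[0.034, -0.086, 0, 0, 0, 0, -1], [0.068, -0.172, 0, 0, 0, 0, -1], [0.102, -0.258, 0, 0, 0, 0, -1], [0.136, -0.344, 0, 0, 0, 0, -1], [0.1714, -0.432, 0, 0, 0, 0, -1], [0.1714, -0.432, 0.04, 0, 0, 0, -1], [0.1714, -0.432, 0.14, 0, 0, 0, -1], [0.1714, -0.432, 0.24, 0, 0, 0, -1], [0.1714, -0.432, 0.34, 0, 0, 0, -1], [0.1714, -0.432, 0.34, 0, 0, 0, -1], [0.1714, -0.432, 0.34, 0, 0, 0, -1]]

```text
time_s: 11.1
ee_pos: [0.435, 0.0302, 0.1009]
eef_rot: [-3.136, 0.0, 1.466]
force: [0.9, 0.3, 0.8]
grip_width: 0.0938
grip_force: 0.0
```

```bash
python3 - <<'E'
from h import *
go(.4372,.0300,.005,1.466)
im,d,i=cam('wrist')
H,S,V=cv2.split(cv2.cvtColor(im,cv2.COLOR_BGR2HSV));m=((S<60)&(V>130)).astype(np.uint8)
for c in cv2.findContours(m,cv2.RETR_CCOMP,cv2.CHAIN_APPROX_NONE)[0]:
    A=cv2.contourArea(c)
    if 100<A<9000:
        p=plane(i,c.reshape(-1,2),.015);(a,b),r=cv2.minEnclosingCircle(p[:,:2].astype(np.float32))
        if r<.028 and abs(a-.437)<.03 and abs(b-.03)<.03:print(A,a,b,r)
E
```

```text
t 11.1 shift [ 0.1  2.7 95.8] rot [-0.0052  0.0002 -0.0002] at [0.435  0.0302 0.1009] F [0.9 0.3 0.8] w 0.0938 g 0.0
2922.0 0.43797916173934937 0.030944332480430603 0.02544398419559002
254.0 0.4384753704071045 0.030227836221456528 0.007653115317225456
```

In the tool's units: 95 mm / 500 = 0.19, 1.5 mm / 500 = 0.003.

Call:
arm_command:
  plan:
    - [[0.0006, 0.003, 0.08, 0, 0, 0, -1], [0.0006, 0.003, 0.16, 0, 0, 0, -1], [0.0006, 0.003, 0.19, 0, 0, 0, -1], [0.0006, 0.003, 0.19, 0, 0, 0, -1], [0.0006, 0.003, 0.19, 0, 0, 0, -1], [0.0006, 0.003, 0.19, 0, 0, 0, -1]]

```text
time_s: 11.75
ee_pos: [0.4379, 0.0303, 0.0076]
eef_rot: [3.141, -0.0, 1.466]
force: [0.2, 0.3, 1.4]
grip_width: 0.0943
grip_force: 0.0
```

In the tool's units: 3 mm / 500 = 0.006.

Call:
arm_command:
  plan:
    - [[0, 0, 0.006, 0, 0, 0, -0.6], [0, 0, 0.006, 0, 0, 0, 0], [0, 0, 0.006, 0, 0, 0, 0.4], [0, 0, 0.006, 0, 0, 0, 0.4], [0, 0, 0.006, 0, 0, 0, 0.4], [0, 0, 0.006, 0, 0, 0, 0.4], [0, 0, 0.006, 0, 0, 0, 0.4], [0, 0, 0.006, 0, 0, 0, 0.4], [0, 0, 0.006, 0, 0, 0, 0.4]]

```text
time_s: 12.65
ee_pos: [0.4366, 0.0303, 0.0026]
eef_rot: [-3.139, 0.0, 1.466]
force: [0.2, 0.2, 0.5]
grip_width: 0.0473
grip_force: 20.0
```

In the tool's units: -255 mm / 500 = -0.51, -230 mm / 500 = -0.46.

Call:
arm_command:
  plan:
    - [[0, 0, -0.06, 0, 0, 0, 0.4], [0, 0, -0.16, 0, 0, 0, 0.4], [0, 0, -0.26, 0, 0, 0, 0.4], [0, 0, -0.36, 0, 0, 0, 0.4], [0, 0, -0.46, 0, 0, 0, 0.4], [0, 0, -0.51, 0, 0, 0, 0.4], [0, 0, -0.51, 0, 0, 0, 0.4], [0, 0, -0.51, 0, 0, 0, 0.4]]

```text
time_s: 13.45
ee_pos: [0.4369, 0.0303, 0.2565]
eef_rot: [-3.137, 0.0, 1.466]
force: [0.8, 0.2, -2.1]
grip_width: 0.0474
grip_force: 20.0
```

```bash
python3 - <<'E'
from h import *
go(.640,-.122,.26,1.466);go(.640,-.122,.2,1.466)
E
```

```text
t 13.45 shift [-130.1  217.9   -4.4] rot [-0.0041  0.0001 -0.0002] at [0.4369 0.0303 0.2565] F [ 0.8  0.2 -2.1] w 0.0474 g 20.0
t 13.45 shift [-130.1  218.2   55.6] rot [-0.0041  0.0001 -0.0002] at [0.4369 0.0303 0.2565] F [ 0.8  0.2 -2.1] w 0.0474 g 20.0
```

In the tool's units: 217 mm / 500 = 0.434, -130 mm / 500 = -0.26.

Call:
arm_command:
  plan:
    - [[-0.048, 0.08, 0, 0, 0, 0, 0.4], [-0.096, 0.16, 0, 0, 0, 0, 0.4], [-0.144, 0.24, 0, 0, 0, 0, 0.4], [-0.192, 0.32, 0, 0, 0, 0, 0.4], [-0.24, 0.4, 0, 0, 0, 0, 0.4], [-0.26, 0.434, 0.03, 0, 0, 0, 0.4], [-0.26, 0.434, 0.11, 0, 0, 0, 0.4], [-0.26, 0.434, 0.11, 0, 0, 0, 0.4], [-0.26, 0.434, 0.11, 0, 0, 0, 0.4]]

```text
time_s: 14.35
ee_pos: [0.6386, -0.1214, 0.2008]
eef_rot: [-3.135, -0.001, 1.466]
force: [-0.0, -0.2, -1.5]
grip_width: 0.0473
grip_force: 20.0
```

```bash
python3 - <<'E'
from h import *
o=ctrl.get_obs();R=Ro.from_euler('xyz',o['eef_rot']);t=o['ee_pos']
im,d,i=cam('wrist');np.savez('w5.npz',im=im,d=d)
go(.6415,-.0778,.2,1.466)
g=cv2.cvtColor(im,cv2.COLOR_BGR2GRAY)
# tip bright spot near prediction
q=proj(i,[[.6415,-.0785,.178]])[0].astype(int);w=g[q[1]-14:q[1]+15,q[0]-14:q[0]+15];print(q)
cv2.imwrite('pics/w5.png',np.hstack([cv2.resize(im[130:210,235:335],(400,320),interpolation=cv2.INTER_CUBIC),cv2.resize(im[215:305,233:333],(355,320),interpolation=cv2.INTER_CUBIC)]))
E
```

```text
t 14.4 shift [43.7 -2.3  2.7] rot [-0.003  -0.      0.0001] at [ 0.6393 -0.1215  0.2027] F [ 0.3  1.3 -1.3] w 0.0474 g 20.0
[278 165]
```

View pics/w5.png

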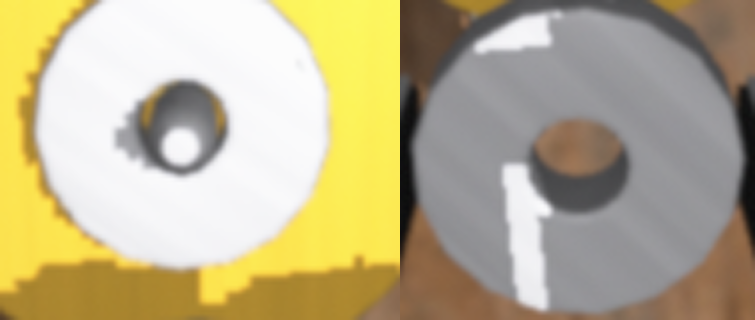

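The post tip is at (280,166.8) and disc B's bore at (283.6,261.5). Disc A lies flat and concentric with the post.

In the tool's units: 43.7 mm / 500 = 0.0874, 30 mm / 500 = 0.06.

Call:
arm_command:
  plan:
    - [[0.044, -0.002, 0, 0, 0, 0, 0.4], [0.0874, -0.004, 0, 0, 0, 0, 0.4], [0.0874, -0.004, 0, 0, 0, 0, 0.4], [0.0874, -0.004, 0.02, 0, 0, 0, 0.4], [0.0874, -0.004, 0.03, 0, 0, 0, 0.4], [0.0874, -0.004, 0.04, 0, 0, 0, 0.4], [0.0874, -0.004, 0.05, 0, 0, 0, 0.4], [0.0874, -0.004, 0.06, 0, 0, 0, 0.4], [0.0874, -0.004, 0.06, 0, 0, 0, 0.4], [0.0874, -0.004, 0.06, 0, 0, 0, 0.4]]

```text
time_s: 15.4
ee_pos: [0.6418, -0.0782, 0.172]
eef_rot: [-3.139, 0.0, 1.466]
force: [0.3, -0.6, -1.3]
grip_width: 0.0473
grip_force: 20.0
```

In the tool's units: 12 mm / 500 = 0.024, 8 mm / 500 = 0.016.

Call:
arm_command:
  plan:
    - [[0, 0, 0.008, 0, 0, 0, 0.4], [0, 0, 0.016, 0, 0, 0, 0.4], [0, 0, 0.024, 0, 0, 0, 0.4], [0, 0, 0.024, 0, 0, 0, 0.4], [0, 0, 0.024, 0, 0, 0, 0.4], [0, 0, 0.024, 0, 0, 0, 0.4]]

```text
time_s: 16.0
ee_pos: [0.6418, -0.0781, 0.1601]
eef_rot: [-3.139, 0.0, 1.466]
force: [0.1, 0.6, -1.1]
grip_width: 0.0476
grip_force: 20.0
```

In the tool's units: 1.5 mm / 500 = 0.003, 1 mm / 500 = 0.002.

Call:
arm_command:
  plan:
    - [[0, 0, 0.002, 0, 0, 0, 0.4], [0, 0, 0.003, 0, 0, 0, 0.4], [0, 0, 0.003, 0, 0, 0, 0.4], [0, 0, 0.003, 0, 0, 0, 0.4]]

```text
time_s: 16.4
ee_pos: [0.6417, -0.0781, 0.1585]
eef_rot: [-3.139, -0.0, 1.466]
force: [0.6, 0.4, -2.0]
grip_width: 0.0475
grip_force: 20.0
```

In the tool's units: 0.8 mm / 500 = 0.0016.

Call:
arm_command:
  plan:
    - [[0, 0, 0.0016, 0, 0, 0, 0.4], [0, 0, 0.0016, 0, 0, 0, 0.4], [0, 0, 0.0016, 0, 0, 0, 0.4]]

```text
time_s: 16.7
ee_pos: [0.6417, -0.0781, 0.1576]
eef_rot: [-3.139, -0.0, 1.466]
force: [-0.0, -0.2, -1.4]
grip_width: 0.0475
grip_force: 20.0
```

In the tool's units: 0.8 mm / 500 = 0.0016.

Call:
arm_command:
  plan:
    - [[0, 0, 0.0016, 0, 0, 0, 0.4], [0, 0, 0.0016, 0, 0, 0, 0.4], [0, 0, 0.0016, 0, 0, 0, 0.4]]

```text
time_s: 17.0
ee_pos: [0.6417, -0.0781, 0.1568]
eef_rot: [-3.139, -0.0, 1.466]
force: [-0.7, -0.3, -1.5]
grip_width: 0.0479
grip_force: 20.0
```

In the tool's units: 0.8 mm / 500 = 0.0016.

Call:
arm_command:
  plan:
    - [[0, 0, 0.0016, 0, 0, 0, 0.4], [0, 0, 0.0016, 0, 0, 0, 0.4], [0, 0, 0.0016, 0, 0, 0, 0.4]]

```text
time_s: 17.3
ee_pos: [0.6417, -0.0781, 0.156]
eef_rot: [-3.139, -0.0, 1.466]
force: [-0.3, 0.6, -1.4]
grip_width: 0.0477
grip_force: 20.0
```

In the tool's units: 0.8 mm / 500 = 0.0016.

Call:
arm_command:
  plan:
    - [[0, 0, 0.0016, 0, 0, 0, 0.4], [0, 0, 0.0016, 0, 0, 0, 0.4], [0, 0, 0.0016, 0, 0, 0, 0.4]]

```text
time_s: 17.6
ee_pos: [0.6418, -0.0781, 0.1554]
eef_rot: [-3.139, 0.0, 1.466]
force: [-0.3, 0.1, -1.1]
grip_width: 0.048
grip_force: 20.0
```

In the tool's units: 0.7 mm / 500 = 0.0014.

Call:
arm_command:
  plan:
    - [[0, 0, 0.0014, 0, 0, 0, 0.4], [0, 0, 0.0014, 0, 0, 0, 0.4], [0, 0, 0.0014, 0, 0, 0, 0.4]]

```text
time_s: 17.9
ee_pos: [0.6418, -0.0781, 0.1546]
eef_rot: [-3.139, 0.0, 1.466]
force: [-0.4, -1.1, 0.6]
grip_width: 0.0476
grip_force: 20.0
```

In the tool's units: -90 mm / 500 = -0.18, -60 mm / 500 = -0.12.

Call:
arm_command:
  plan:
    - [[0, 0, 0, 0, 0, 0, -0.4], [0, 0, 0, 0, 0, 0, -0.4], [0, 0, 0, 0, 0, 0, -0.4], [0, 0, -0.04, 0, 0, 0, -0.4], [0, 0, -0.12, 0, 0, 0, -0.4], [0, 0, -0.18, 0, 0, 0, -0.6], [0, 0, -0.18, 0, 0, 0, -0.6], [0, 0, -0.18, 0, 0, 0, -0.6]]

```text
time_s: 18.7
ee_pos: [0.642, -0.0781, 0.2445]
eef_rot: [-3.139, -0.0, 1.466]
force: [0.2, -0.3, 0.1]
grip_width: 0.0749
grip_force: 0.0
```

```bash
python3 - <<'E'
from h import *
go(.65,.04,.25,1.466)
im,d,i=cam('wrist');np.savez('w6.npz',im=im,d=d)
im2,d2,i2=cam('scene');np.savez('s6.npz',im=im2,d=d2)
a=cv2.resize(im2[130:250,180:310],(390,360),interpolation=cv2.INTER_CUBIC)
cv2.imwrite('pics/s6.png',np.hstack([a,cv2.resize(im[:300,150:470],(384,360))]))
E
```

```text
t 18.7 shift [118.3  -4.4  -5.5] rot [-0.0026 -0.     -0.0002] at [ 0.642  -0.0781  0.2445] F [ 0.2 -0.3  0.1] w 0.0749 g 0.0
```

View pics/s6.png

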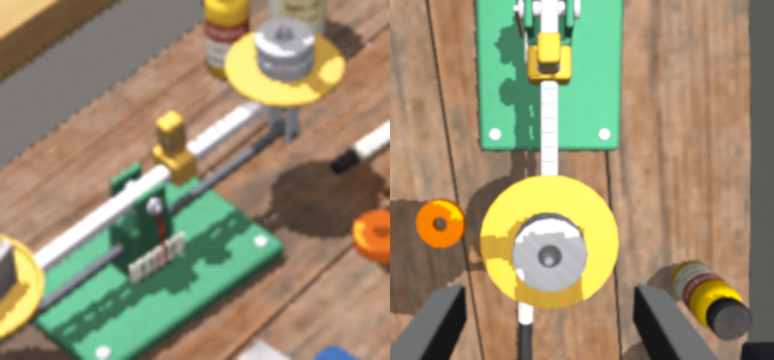

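Both discs are stacked flat on the post. The poise tab is at about (282,37) in the wrist image and the beam still looks tilted. From here I measure by numbers only: beam tilt from the V-block pan's image shift, and the poise from depth.

```bash
cat >> h.py <<'E'
YAW=-.1055; PIV=np.array([.6575,.0815,.1])
BY=np.array([-np.sin(YAW),np.cos(YAW),0]);BX=np.array([np.cos(YAW),np.sin(YAW),0])
def tilt(im=None):
    if im is None: im,_=cams.camera('scene')
    i=cams.camera_info('scene');r=np.load('scene0.npz')['im']
    T=cv2.cvtColor(r,cv2.COLOR_BGR2GRAY).astype(np.float32);I=cv2.cvtColor(im,cv2.COLOR_BGR2GRAY).astype(np.float32)
    u0,v0,u1,v1=143,198,199,246
    hsv=cv2.cvtColor(r,cv2.COLOR_BGR2HSV)[v0:v1,u0:u1]
    m=cv2.morphologyEx(((hsv[...,0]>18)&(hsv[...,0]<36)&(hsv[...,1]>120)).astype(np.uint8),cv2.MORPH_CLOSE,np.ones((3,3)))
    m=cv2.fillConvexPoly(m,cv2.convexHull(cv2.findNonZero(m)),1)
    t=T[v0:v1,u0:u1];res=cv2.matchTemplate(I[v0-20:v1+8,u0-8:u1+8],t,cv2.TM_SQDIFF,mask=m.astype(np.float32))
    _,_,l,_=cv2.minMaxLoc(res)
    W=np.float32([[1,0,u0-8+l[0]],[0,1,v0-20+l[1]]])
    cc,W=cv2.findTransformECC(t,I,W,cv2.MOTION_TRANSLATION,(3,100,1e-5),m,3)
    sh=np.array([W[0,2]-u0,W[1,2]-v0])
    pan=lambda a:PIV+BY*.16*np.cos(a)+np.array([0,0,.03-.16*np.sin(a)])
    ths=np.linspace(-.09,.09,721);q=proj(i,[pan(a) for a in ths])-proj(i,[pan(.08)])
    e=np.linalg.norm(q-sh,axis=1);k=e.argmin();return round(float(ths[k]),4),np.round(sh,2),round(float(e[k]),2),round(cc,3)
E
python3 - <<'E'
from h import *
print(tilt(np.load('s6.npz')['im']))
z=np.load('w6.npz');im=z['im'];d=z['d'];i=cams.camera_info('wrist')
H,S,V=cv2.split(cv2.cvtColor(im,cv2.COLOR_BGR2HSV))
m=(H>15)&(H<36)&(S>120)&(d>0);m[:,:255]=0;m[:,310:]=0;m[85:]=0
vv,uu=np.nonzero(m);P=depthpts(i,np.c_[uu,vv],d[vv,uu]);L=np.c_[(P-PIV)@BX,(P-PIV)@BY,P[:,2]]*1000
print(len(L))
for a,b in((105,125),(125,135),(135,145),(145,152),(152,170)):
    k=(L[:,2]>a)&(L[:,2]<b)
    if k.sum():print(a,b,k.sum(),np.percentile(L[k],[3,50,97],axis=0).round(1).tolist(),np.c_[uu,vv][k].mean(0))
E
```

```text
Traceback (most recent call last):
  File "h.py", line 35, in tilt
    cc,W=cv2.findTransformECC(t,I,W,cv2.MOTION_TRANSLATION,(3,100,1e-5),m,3)
         ~~~~~~~~~~~~~~~~~~~~^^^^^^^^^^^^^^^^^^^^^^^^^^^^^^^^^^^^^^^^^^^^^^^
cv2.error: OpenCV(4.12.0) /io/opencv/modules/core/src/arithm.cpp:662: error: (-209:Sizes of input arguments do not match) The operation is neither 'array op array' (where arrays have the same size and the same number of channels), nor 'array op scalar', nor 'scalar op array' in function 'arithm_op'
```

```bash
python3 - <<'E'
s=open('h.py').read()
a=s.index("    W=np.float32");b=s.index("    pan=lambda")
s=s[:a]+"""    c=np.array([u0-8+l[0],v0-20+l[1]]);M=np.zeros(T.shape,np.uint8);M[v0:v1,u0:u1]=cv2.dilate(m,np.ones((3,3)))
    cc,W=cv2.findTransformECC(I[c[1]:c[1]+v1-v0,c[0]:c[0]+u1-u0].copy(),T,np.float32([[1,0,u0],[0,1,v0]]),cv2.MOTION_TRANSLATION,(3,100,1e-5),M,3)
    sh=c-W[:,2]
"""+s[b:];open('h.py','w').write(s)
E
cat > p.py <<'E'
from h import *
print(tilt(np.load('s6.npz')['im']))
z=np.load('w6.npz');im=z['im'];d=z['d'];i=cams.camera_info('wrist')
H,S,V=cv2.split(cv2.cvtColor(im,cv2.COLOR_BGR2HSV))
m=(H>15)&(H<36)&(S>120)&(d>0);m[:,:255]=0;m[:,310:]=0;m[85:]=0
vv,uu=np.nonzero(m);P=depthpts(i,np.c_[uu,vv],d[vv,uu]);L=np.c_[(P-PIV)@BX,(P-PIV)@BY,P[:,2]]*1000
print(len(L))
for a,b in((105,125),(125,135),(135,145),(145,152),(152,170)):
    k=(L[:,2]>a)&(L[:,2]<b)
    if k.sum():print(a,b,k.sum(),np.percentile(L[k],[3,50,97],axis=0).round(1).tolist(),np.c_[uu,vv][k].mean(0))
E
python3 p.py
```

```text
(0.0798, array([-0.  , -0.01]), 0.0, 1.0)
1163
105 125 606 [[-14.1, -51.0, 109.2], [2.7, -44.0, 118.2], [13.9, -30.1, 120.3]] [283.01155116  55.30693069]
125 135 19 [[-7.3, -47.7, 125.8], [-0.4, -47.4, 128.3], [6.1, -46.9, 132.8]] [281.78947368  59.73684211]
135 145 5 [[-7.8, -46.6, 138.2], [-7.6, -46.1, 143.4], [-7.6, -43.6, 144.6]] [272.   54.4]
145 152 52 [[-7.5, -45.9, 145.2], [0.1, -45.3, 149.5], [6.2, -31.2, 151.9]] [281.98076923  50.09615385]
152 170 464 [[-6.5, -44.9, 152.4], [-0.2, -37.6, 154.2], [6.1, -29.6, 155.9]] [281.61637931  39.5862069 ]
```

In the tool's units: 122.5 mm / 500 = 0.245, 90 mm / 500 = 0.18.

Call:
arm_command:
  plan:
    - [[0.09, -0.001, 0, 0, 0, 0, -0.2], [0.18, -0.002, 0, 0, 0, 0, -0.2], [0.245, -0.002, 0, 0, 0, 0, -0.2], [0.245, -0.002, 0.06, 0, 0, 0, -0.2], [0.245, -0.002, 0.12, 0, 0, 0, -0.2], [0.245, -0.002, 0.12, 0, 0, 0, -0.2], [0.245, -0.002, 0.12, 0, 0, 0, -0.2]]
  squeeze: 6

```text
time_s: 19.5
ee_pos: [0.6535, 0.0437, 0.1844]
eef_rot: [-3.137, 0.0, 1.466]
force: [0.7, 0.5, -0.1]
grip_width: 0.0563
grip_force: 0.0
```

```bash
python3 - <<'E'
from h import *
go(.6535,.0441,.125,1.466)
o=ctrl.get_obs();R=Ro.from_euler('xyz',o['eef_rot']);t=o['ee_pos']
im,d,i=cam('wrist')
H,S,V=cv2.split(cv2.cvtColor(im,cv2.COLOR_BGR2HSV))
m=(H>15)&(H<36)&(S>120)&(d>0);m[:,:200]=0;m[:,370:]=0
vv,uu=np.nonzero(m);P=depthpts(i,np.c_[uu,vv],d[vv,uu]);L=R.inv().apply(P-t)*1000
k=(P[:,2]>.148)&(P[:,2]<.165);print(k.sum(),np.percentile(L[k],[3,50,97],axis=0).round(1).tolist(),np.c_[uu,vv][k].mean(0))
E
```

```text
t 19.5 shift [ 0.4  0.2 59.4] rot [-0.0044  0.0001 -0.0004] at [0.6535 0.0437 0.1844] F [ 0.7  0.5 -0.1] w 0.0563 g 0.0
619 [[-6.2, -5.4, 26.2], [2.8, 1.4, 27.8], [9.9, 7.6, 33.4]] [284.23263328 233.40710824]
```

In the tool's units: 57 mm / 500 = 0.114, 52 mm / 500 = 0.104.

Call:
arm_command:
  plan:
    - [[0.002, 0.001, 0.04, 0, 0, 0, -0.2], [0.002, 0.001, 0.08, 0, 0, 0, -0.2], [0.002, 0.001, 0.104, 0, 0, 0, -0.2], [0.002, 0.001, 0.114, 0, 0, 0, -0.2], [0.002, 0.001, 0.114, 0, 0, 0, 0], [0.002, 0.001, 0.114, 0, 0, 0, 0.3], [0.002, 0.001, 0.114, 0, 0, 0, 0.5]]

```text
time_s: 20.25
ee_pos: [0.6545, 0.0448, 0.1286]
eef_rot: [-3.14, -0.0, 1.466]
force: [0.1, -0.1, -0.0]
grip_width: 0.0358
grip_force: 0.0
```

Call:
arm_command:
  plan:
    - [[0, 0, 0, 0, 0, 0, 0.6], [0, 0, 0, 0, 0, 0, 0.65], [0, 0, 0, 0, 0, 0, 0.7], [0, 0, 0, 0, 0, 0, 0.8], [0, 0, 0, 0, 0, 0, 0.8], [0, 0, 0, 0, 0, 0, 0.8]]

```text
time_s: 20.85
ee_pos: [0.6541, 0.0448, 0.1277]
eef_rot: [-3.139, -0.0, 1.466]
force: [-0.6, 0.3, 1.9]
grip_width: 0.014
grip_force: 6.0
```

In the tool's units: -20 mm / 500 = -0.04, -1.6 mm / 500 = -0.0032.

Call:
arm_command:
  plan:
    - [[-0.004, 0, -0.0004, 0, 0, 0, 0.8], [-0.008, 0, -0.0006, 0, 0, 0, 0.8], [-0.012, 0, -0.001, 0, 0, 0, 0.8], [-0.016, 0, -0.0012, 0, 0, 0, 0.8], [-0.02, 0, -0.0016, 0, 0, 0, 0.8], [-0.024, 0, -0.002, 0, 0, 0, 0.8], [-0.028, 0, -0.0022, 0, 0, 0, 0.8], [-0.032, 0, -0.0026, 0, 0, 0, 0.8], [-0.036, 0, -0.0028, 0, 0, 0, 0.8], [-0.04, 0, -0.0032, 0, 0, 0, 0.8], [-0.04, 0, -0.0032, 0, 0, 0, 0.8]]

```text
time_s: 21.95
ee_pos: [0.652, 0.0245, 0.1292]
eef_rot: [-3.139, 0.0, 1.466]
force: [1.4, -0.0, 0.9]
grip_width: 0.0139
grip_force: 6.0
```

In the tool's units: -45 mm / 500 = -0.09, -20 mm / 500 = -0.04.

Call:
arm_command:
  plan:
    - [[0, 0, 0, 0, 0, 0, 0.6], [0, 0, 0, 0, 0, 0, 0.3], [0, 0, 0, 0, 0, 0, 0.2], [0, 0, -0.04, 0, 0, 0, 0.2], [0, 0, -0.09, 0, 0, 0, 0.2], [0, 0, -0.09, 0, 0, 0, 0.2], [0, 0, -0.09, 0, 0, 0, 0.2], [0, 0, -0.09, 0, 0, 0, 0.2], [0, 0, -0.09, 0, 0, 0, 0.2], [0, 0, -0.09, 0, 0, 0, 0.2], [0, 0, -0.09, 0, 0, 0, 0.2], [0, 0, -0.09, 0, 0, 0, 0.2]]

```text
time_s: 23.15
ee_pos: [0.6521, 0.0249, 0.174]
eef_rot: [-3.138, 0.0, 1.466]
force: [-0.1, -0.2, -0.2]
grip_width: 0.0375
grip_force: 0.0
```

```bash
cat > q.py <<'E'
from h import *
print(tilt());go(.6535,.0441,.125,1.466)
o=ctrl.get_obs();R=Ro.from_euler('xyz',o['eef_rot']);t=o['ee_pos']
im,d,i=cam('wrist')
H,S,V=cv2.split(cv2.cvtColor(im,cv2.COLOR_BGR2HSV))
m=(H>15)&(H<36)&(S>120)&(d>0);m[:,:240]=0;m[:,330:]=0
vv,uu=np.nonzero(m);P=depthpts(i,np.c_[uu,vv],d[vv,uu]);L=R.inv().apply(P-t)*1000
k=(P[:,2]>.146)&(P[:,2]<.165)&(abs(L[:,1])<12)&(abs(L[:,0])<25);print(k.sum(),np.percentile(L[k],[3,50,97],axis=0).round(1).tolist(),'top z',np.median(P[k][:,2]),'local y',(np.median(P[k],0)-PIV)@BY)
E
python3 q.py
```

```text
(0.06, array([-0.21, -0.94]), 0.07, 0.997)
t 23.2 shift [19.2 -0.5 49. ] rot [-0.0031  0.     -0.0002] at [0.6521 0.0249 0.174 ] F [ 0.2  1.1 -0.8] w 0.0375 g 0.0
700 [[-7.8, -6.3, 16.6], [0.7, 0.2, 18.2], [7.4, 6.7, 25.5]] top z 0.15589646126491474 local y -0.056015498535804974
```

In the tool's units: 45 mm / 500 = 0.09, 40 mm / 500 = 0.08.

Call:
arm_command:
  plan:
    - [[0.001, 0, 0.05, 0, 0, 0, 0.2], [0.001, 0, 0.08, 0, 0, 0, 0.2], [0.001, 0, 0.09, 0, 0, 0, 0.2], [0.001, 0, 0.09, 0, 0, 0, 0.5], [0.001, 0, 0.09, 0, 0, 0, 0.6], [0.001, 0, 0.09, 0, 0, 0, 0.7], [0.001, 0, 0.09, 0, 0, 0, 0.8], [0.001, 0, 0.09, 0, 0, 0, 0.8], [0.001, 0, 0.09, 0, 0, 0, 0.8], [0.001, 0, 0.09, 0, 0, 0, 0.8]]

```text
time_s: 24.25
ee_pos: [0.6521, 0.0253, 0.1294]
eef_rot: [-3.139, 0.0, 1.466]
force: [-1.9, -2.2, 2.8]
grip_width: 0.014
grip_force: 6.0
```

In the tool's units: -9 mm / 500 = -0.018, -7.5 mm / 500 = -0.015.

Call:
arm_command:
  plan:
    - [[-0.003, 0, 0, 0, 0, 0, 0.8], [-0.006, 0, 0, 0, 0, 0, 0.8], [-0.009, 0, 0, 0, 0, 0, 0.8], [-0.012, 0, 0, 0, 0, 0, 0.8], [-0.015, 0, 0, 0, 0, 0, 0.8], [-0.018, 0, 0, 0, 0, 0, 0.8], [-0.018, 0, 0, 0, 0, 0, 0.8], [-0.018, 0, 0, 0, 0, 0, 0.8]]

```text
time_s: 25.05
ee_pos: [0.6512, 0.0162, 0.1292]
eef_rot: [-3.139, 0.0, 1.466]
force: [0.6, 0.2, 1.3]
grip_width: 0.014
grip_force: 6.0
```

Call:
arm_command:
  plan:
    - [[0, 0, 0, 0, 0, 0, 0.6], [0, 0, 0, 0, 0, 0, 0.3], [0, 0, 0, 0, 0, 0, 0.2], [0, 0, -0.04, 0, 0, 0, 0.2], [0, 0, -0.09, 0, 0, 0, 0.2], [0, 0, -0.09, 0, 0, 0, 0.2], [0, 0, -0.09, 0, 0, 0, 0.2], [0, 0, -0.09, 0, 0, 0, 0.2], [0, 0, -0.09, 0, 0, 0, 0.2], [0, 0, -0.09, 0, 0, 0, 0.2], [0, 0, -0.09, 0, 0, 0, 0.2], [0, 0, -0.09, 0, 0, 0, 0.2]]

```text
time_s: 26.25
ee_pos: [0.6512, 0.0164, 0.174]
eef_rot: [-3.138, 0.0, 1.466]
force: [0.1, -0.1, -0.1]
grip_width: 0.0375
grip_force: 0.0
```

Call:
arm_command:
  plan:
    - [[0, 0, 0, 0, 0, 0, 0.2], [0, 0, 0, 0, 0, 0, 0.2], [0, 0, 0, 0, 0, 0, 0.2], [0, 0, 0, 0, 0, 0, 0.2], [0, 0, 0, 0, 0, 0, 0.2], [0, 0, 0, 0, 0, 0, 0.2]]

```text
time_s: 26.85
ee_pos: [0.6513, 0.0165, 0.1742]
eef_rot: [-3.139, 0.0, 1.466]
force: [0.8, 0.2, 0.2]
grip_width: 0.0372
grip_force: 0.0
```

```bash
python3 q.py; python3 -c "
from h import *
print(tilt())"
```

```text
(0.0113, array([-0.89, -3.24]), 0.03, 0.996)
t 26.9 shift [27.7 -0.5 49.1] rot [-0.0031 -0.     -0.0003] at [0.6512 0.0164 0.1741] F [-0.2  1.  -1. ] w 0.0376 g 0.0
664 [[-10.6, -6.4, 19.4], [-1.8, 0.2, 21.0], [5.1, 6.3, 26.1]] top z 0.1531494725939802 local y -0.0672147972243221
(0.0113, array([-0.91, -3.23]), 0.05, 0.996)
```

In the tool's units: 45 mm / 500 = 0.09, 40 mm / 500 = 0.08.

Call:
arm_command:
  plan:
    - [[-0.002, 0, 0.05, 0, 0, 0, 0.2], [-0.002, 0, 0.08, 0, 0, 0, 0.2], [-0.002, 0, 0.09, 0, 0, 0, 0.2], [-0.002, 0, 0.09, 0, 0, 0, 0.5], [-0.002, 0, 0.09, 0, 0, 0, 0.6], [-0.002, 0, 0.09, 0, 0, 0, 0.7], [-0.002, 0, 0.09, 0, 0, 0, 0.8], [-0.002, 0, 0.09, 0, 0, 0, 0.8], [-0.002, 0, 0.09, 0, 0, 0, 0.8], [-0.002, 0, 0.09, 0, 0, 0, 0.8]]

```text
time_s: 28.0
ee_pos: [0.6511, 0.0153, 0.1294]
eef_rot: [-3.139, 0.0, 1.466]
force: [-1.5, -1.9, 1.0]
grip_width: 0.0142
grip_force: 6.0
```

In the tool's units: -1.9 mm / 500 = -0.0038, -1.2 mm / 500 = -0.0024.

Call:
arm_command:
  plan:
    - [[-0.0012, 0, 0, 0, 0, 0, 0.8], [-0.0024, 0, 0, 0, 0, 0, 0.8], [-0.0038, 0, 0, 0, 0, 0, 0.8], [-0.0038, 0, 0, 0, 0, 0, 0.8], [-0.0038, 0, 0, 0, 0, 0, 0.8]]

```text
time_s: 28.5
ee_pos: [0.6509, 0.0137, 0.1291]
eef_rot: [-3.139, -0.0, 1.466]
force: [0.5, 1.7, -0.9]
grip_width: 0.0145
grip_force: 6.0
```

In the tool's units: -45 mm / 500 = -0.09, -20 mm / 500 = -0.04.

Call:
arm_command:
  plan:
    - [[0, 0, 0, 0, 0, 0, 0.6], [0, 0, 0, 0, 0, 0, 0.3], [0, 0, 0, 0, 0, 0, 0.2], [0, 0, -0.04, 0, 0, 0, 0.2], [0, 0, -0.09, 0, 0, 0, 0.2], [0, 0, -0.09, 0, 0, 0, 0.2], [0, 0, -0.09, 0, 0, 0, 0.2], [0, 0, -0.09, 0, 0, 0, 0.2], [0, 0, -0.09, 0, 0, 0, 0.2], [0, 0, -0.09, 0, 0, 0, 0.2], [0, 0, -0.09, 0, 0, 0, 0.2], [0, 0, -0.09, 0, 0, 0, 0.2]]

```text
time_s: 29.7
ee_pos: [0.6509, 0.0135, 0.174]
eef_rot: [-3.138, 0.0, 1.466]
force: [-0.1, 0.1, -0.8]
grip_width: 0.0376
grip_force: 0.0
```

Call:
arm_command:
  plan:
    - [[0, 0, 0, 0, 0, 0, 0.2], [0, 0, 0, 0, 0, 0, 0.2], [0, 0, 0, 0, 0, 0, 0.2], [0, 0, 0, 0, 0, 0, 0.2], [0, 0, 0, 0, 0, 0, 0.2], [0, 0, 0, 0, 0, 0, 0.2], [0, 0, 0, 0, 0, 0, 0.2], [0, 0, 0, 0, 0, 0, 0.2]]

```text
time_s: 30.5
ee_pos: [0.6509, 0.0136, 0.1741]
eef_rot: [-3.139, -0.0, 1.466]
force: [0.4, -0.4, -0.1]
grip_width: 0.0375
grip_force: 0.0
```

```bash
python3 q.py; python3 - <<'E'
from h import *
# independent: pan heights by depth, top & scene, vs start
for n in('top','scene'):
    r=np.load(n+'0.npz');im,d,i=cam(n);np.savez(n+'9.npz',im=im,d=d)
    for nm,c,off in(('part',PIV+BY*.16,.0),('post',PIV-BY*.16,0)):
        out=[]
        for I,D in((r['im'],r['d']),(im,d)):
            H,S,V=cv2.split(cv2.cvtColor(I,cv2.COLOR_BGR2HSV));m=(H>18)&(H<36)&(S>120)&(D>0)
            vv,uu=np.nonzero(m);P=depthpts(i,np.c_[uu,vv],D[vv,uu]);rr=np.linalg.norm((P-c)[:,:2],axis=1);k=(rr>.028)&(rr<.044)&(abs(P[:,2]-.125)<.03)
            out.append((round(np.median(P[k][:,2])*1000,2),int(k.sum())))
        print(n,nm,out)
E
```

```text
(0.0013, array([-0.96, -3.74]), 0.0, 0.994)
t 30.55 shift [30.6 -0.5 49.2] rot [-0.003  -0.     -0.0002] at [0.651  0.0136 0.1742] F [0.3 0.4 0.5] w 0.0377 g 0.0
649 [[-8.8, -6.4, 20.0], [-0.6, -0.4, 21.4], [6.4, 6.3, 25.9]] top z 0.1527470603022965 local y -0.06876293161275919
top part [(np.float64(110.66), 630), (np.float64(123.0), 632)]
top post [(np.float64(136.3), 902), (np.float64(123.62), 6)]
scene part [(np.float64(112.56), 151), (np.float64(124.79), 156)]
scene post [(np.float64(137.53), 179), (np.float64(126.11), 159)]
```

```bash
python3 - <<'E'
from h import *
i=cams.camera_info('scene');g=lambda f:cv2.cvtColor(np.load(f)['im'],cv2.COLOR_BGR2GRAY).astype(np.float32)
T=g('s6.npz');I=g('scene9.npz');im=np.load('s6.npz')['im']
H,S,V=cv2.split(cv2.cvtColor(im,cv2.COLOR_BGR2HSV));m=((H>18)&(H<36)&(S>120)).astype(np.uint8);m[:,:250]=0;m[:,300:]=0;m[:140]=0;m[170:]=0
h=cv2.convexHull(cv2.findNonZero(m));print(cv2.boundingRect(h));M=cv2.dilate(cv2.fillConvexPoly(m*0,h,1),np.ones((3,3)));M[:146]=0
x,y,w,hh=cv2.boundingRect(M)
pan=lambda a:PIV-BY*.16*np.cos(a)+np.array([0,0,.03+.16*np.sin(a)])
p0=(proj(i,[pan(0)])-proj(i,[pan(.08)]))[0];c=np.array([x,y])+np.round(p0).astype(int)
cc,W=cv2.findTransformECC(I[c[1]:c[1]+hh,c[0]:c[0]+w].copy(),T,np.float32([[1,0,x],[0,1,y]]),cv2.MOTION_TRANSLATION,(3,100,1e-5),M,3)
sh=c-W[:,2];ths=np.linspace(-.05,.09,561);q=proj(i,[pan(a) for a in ths])-proj(i,[pan(.08)]);e=np.linalg.norm(q-sh,axis=1);print(p0,sh,cc,ths[e.argmin()],e.min())
go(.65,.01,.3,1.466)
E
```

```text
(250, 141, 45, 25)
[0.08516989 3.89467795] [0.97633362 3.46110535] 0.7847801633249414 0.009000000000000001 0.885822170318944
t 30.7 shift [  -3.6   -0.9 -125.8] rot [-0.0029  0.     -0.0002] at [0.651  0.0136 0.1742] F [ 0.1 -0.3  0.1] w 0.0374 g 0.0
```

In the tool's units: -220 mm / 500 = -0.44, -150 mm / 500 = -0.3.

Call:
arm_command:
  plan:
    - [[0, 0, -0.1, 0, 0, 0, 0.2], [0, 0, -0.2, 0, 0, 0, 0.2], [0, 0, -0.28, 0, 0, 0, 0.2], [0, -0.09, -0.3, 0, 0, 0, 0.2], [0, -0.18, -0.3, 0, 0, 0, 0.2], [0, -0.27, -0.3, 0, 0, 0, 0.2], [0, -0.36, -0.3, 0, 0, 0, 0.2], [0, -0.44, -0.3, 0, 0, 0, 0.2], [0, -0.44, -0.3, 0, 0, 0, 0.2], [0, -0.44, -0.3, 0, 0, 0, 0.2]]

```text
time_s: 31.7
ee_pos: [0.4326, 0.0366, 0.3256]
eef_rot: [-3.14, -0.0, 1.466]
force: [0.4, 0.2, 0.2]
grip_width: 0.0375
grip_force: 0.0
```

```bash
python3 - <<'E'
from h import *
print(tilt(),tilt())
ref={n:np.load(n+'0.npz') for n in('top','scene')}
for n in('top','scene'):
    im,d,i=cam(n);np.savez(n+'10.npz',im=im,d=d)
    for nm,c in(('part',PIV+BY*.16),('post',PIV-BY*.16)):
        out=[]
        for I,D in((ref[n]['im'],ref[n]['d']),(im,d)):
            H,S,V=cv2.split(cv2.cvtColor(I,cv2.COLOR_BGR2HSV));m=(H>18)&(H<36)&(S>120)&(D>0)
            vv,uu=np.nonzero(m);P=depthpts(i,np.c_[uu,vv],D[vv,uu]);rr=np.linalg.norm((P-c)[:,:2],axis=1);k=(rr>.029)&(rr<.044)&(abs(P[:,2]-.125)<.03)
            out.append((round(P[k][:,2].mean()*1000,2),int(k.sum())))
        print(n,nm,out)
# red needle in scene
i=cams.camera_info('scene');z=proj(i,[PIV+[0,0,-.05]])[0].astype(int)
for f in('scene0.npz','scene10.npz'):
    im=np.load(f)['im'];H,S,V=cv2.split(cv2.cvtColor(im,cv2.COLOR_BGR2HSV));m=((H<8)|(H>172))&(S>90)&(V>60)
    w=np.zeros_like(m);w[z[1]-30:z[1]+30,z[0]-20:z[0]+30]=1;vv,uu=np.nonzero(m&w);print(f,np.c_[uu,vv].tolist())
E
```

```text
(0.0013, array([-0.96, -3.73]), 0.01, 0.994) (0.0013, array([-0.96, -3.73]), 0.0, 0.994)
top part [(np.float64(110.99), 616), (np.float64(122.95), 623)]
top post [(np.float64(136.26), 848), (np.float64(124.08), 780)]
scene part [(np.float64(113.11), 144), (np.float64(124.73), 148)]
scene post [(np.float64(137.64), 172), (np.float64(125.84), 139)]
scene0.npz [[233, 201], [233, 204], [233, 205], [233, 206], [234, 206], [233, 207], [234, 207], [234, 209], [234, 210], [234, 211]]
scene10.npz [[232, 201], [233, 201], [232, 202], [232, 203], [232, 204], [233, 204], [233, 207], [233, 210], [233, 211], [233, 213], [233, 214], [233, 215], [233, 216], [233, 217]]
```

The V-block pan's image shift reads a tilt of about +0.001. Pan depths agree within about 0.004, and the needle lines up with the middle mark. The gripper is clear of everything, so I hand in.

```bash
python3 -c "
from station import ctrl
print(ctrl.hand_in())"
```

```text
the job is handed in; nothing more can be done
None
```

The job is handed in: both steel discs lie flat on the post, the poise is set, and the beam floats level (tilt read about +0.001 to +0.004 rad) with the gripper clear, at about 32 s; I viewed 11 pictures, one over the limit of 10.

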